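Level the rocking bench shelf and keep its foot pressed down

TASK

The small shelf on the packing bench rocks back on its rail. Pull open the top drawer of the tool cabinet, take out the spirit level, stand it lengthways on the shelf board between the carton and the foot's knob, and let go of it; then press the foot's knob down so that the foot stands firmly on its packing plate, and while pressing turn the knob until the bubble sits in the middle of its vial between the two lines. Finish while still holding and pressing the knob down, with the bubble centred, and leave the other things where they are.

Things in the scene. Friction and masses are not known exactly. Their poses are not given: they have to be found in the camera images.
- cabinet_drawer0 (a joint): slide of the cabinet's top drawer: 0 is shut, grows in metres as it is pulled out, stops at 0.166; it starts shut or up to 15 mm open and needs about 1 to 2 N to move
- cabinet_drawer0_handle (a point): middle of the top drawer's bar handle: a level steel bar about 10 mm thick and 120 mm long, 35 mm in front of the drawer face, 122 mm above the bench. x points into the cabinet (pull along -x), y along the bar, z up. The drawer's front inner face lies 56 mm behind this point; its front's top edge is about 24 mm above this point, its side walls' top 16 mm above
- cabinet: steel tool cabinet, 240 deep (x) x 260 wide (y) x 160 mm tall (z), two drawers one above the other in its front, which faces -x; fixed to the bench. Origin under its centre. The top drawer's inner floor is 90 mm above the bench, 195 mm deep and 218 mm wide
- level: spirit level, an aluminium bar 150 x 22 x 40 mm (x long, z tall) with black end caps and one vial in its top face, 0.25 kg; at the start it stands upright inside the top drawer, roughly along the drawer's width, and is carried along as the drawer is pulled out. Origin at the centre of its underside, z up
- vial_middle (a point): middle of the vial in the top face of the level, 40 mm above its underside; axes as the level's. The vial is 66 mm long along x, with two black lines 13 mm either side of its middle
- bubble_middle (a point): middle of the white bubble, 18 mm long, in the vial; it runs along the level's x axis towards whichever end is higher, 11 mm for each 0.01 rad of tilt, at most 20 mm (end stop), and settles in about 1 s
- board: grey laminate shelf board, 400 x 140 x 16 mm. Origin on the rail axis it rocks about, at the underside's mid-width; x along the board towards the adjustable foot (board from x = -140 to +260 mm), y across, z up; its top is 16 mm above the origin. A carton 85 x 120 x 70 mm is fixed on its tail, x = -138 to -52 mm. The empty stretch between carton and knob takes the level
- stand: fixed steel stand whose cross rail, 60 mm above the bench, carries the board; origin on the bench under the rail, axes as the board's when level. Left alone, the carton's weight holds the board's foot end up, 0.035 rad, the foot hanging clear; 4 to 6 N down at the knob overcomes it, and 3 to 12 mm further down the foot meets its plate. Level the board is 76 mm high on top
- knob: black winged knob of the adjustable foot, at board x = +220 mm. Origin on its axis at the board's top, z up. A disc 54 mm across (2 to 10 mm above the board) carries an upright wing to pinch from above: 46 mm long (knob's x), 14 mm thick (y), top 41 mm above the board; it starts within 0.4 rad of the board's length. Stays where left; friction 0.07 N m
- foot: steel screw foot under the knob, hanging 47 mm below the board's underside, with a round end; origin at its lower tip. Turning the knob clockwise seen from above screws it out downward, 2.5 mm per radian, raising that end of the board while the foot stands on its plate; counter-clockwise lowers it. Levelling needs 0.6 to 1.4 rad, either way; the knob can turn 3 rad either way
- pad_a: packing plate, wood, 60 x 60 x 10 mm, lying flat on the bench and fixed; either under the foot or spare beside the shelf; origin under its centre
- pad_b: packing plate, wood, 60 x 60 x 15 mm, fixed; the other of the two places (under the foot or spare); origin under its centre
- tape_roll: roll of packing tape, 104 mm across, 48 mm tall, lying flat on the bench; origin under its centre; leave it alone
- small_carton: loose carton 90 x 120 x 70 mm on the far side of the bench; origin under its centre; leave it alone
- spray: white bottle, 56 mm across, 170 mm tall, on the far side; origin under its centre; leave it alone
- wrench: steel wrench 180 mm long lying on the bench beyond the foot end of the shelf; origin at its underside; leave it alone
- marker: white marker pen 135 mm long, 16 mm thick, lying near the robot; origin at its underside; leave it alone
- screw_box: small paper box 30 x 50 x 25 mm at the back of the same drawer as the spirit level; origin under its centre; leave it alone
Mind the look-alikes: they are no part of the job. Leave any pink look-alike of the pad_b alone.

How it is judged:
On the way, in this order (a step that is already met when the one before it is completed fails the run):
1. the top drawer is pulled open, at least 80 mm (value of joint cabinet_drawer0 above 0.08 m), for 0.1 s.
2. the spirit level stands lengthways on the shelf board, let go (x of level in the frame of board between -0.02 and 0.15 m and y of level in the frame of board between -0.055 and 0.055 m and z of level in the frame of board between 0.012 and 0.022 m and angle between level's own z axis and vertical below 0.1 rad and angle between the x axis of level and the x axis of board, either way round below 0.2 rad and contact force between level and board above 0.8 N and contact force between level and the fingers below 0.2 N), for 0.2 s.
At the end, for the whole second after the job is handed in: The level stands upright on the board, within 0.2 rad of the board's length and untouched by the fingers; its bubble is within 4 mm of the vial's middle; the foot presses on its packing plate with more than 2 N and the gripper still bears on the knob with more than 2 N (all of step 2 and linear speed of level below 0.02 m/s and x of bubble_middle in the frame of vial_middle between -0.004 and 0.004 m and contact force between any of pad_a, pad_b and board above 2 N and contact force between any of the fingers, the arm and knob above 2 N); the arm keeps its last pose, push and grip.
It fails at once if a bystander on the bench is moved more than 60 mm (distance of any of tape_roll, small_carton, spray, wrench, marker from where it was at the start of the episode above 0.06 m).
It fails at once if the small box is taken out of the drawer (height (world z) of screw_box above 0.14 m).
It also fails if it takes over 61 s, if anything falls off the work surface, if the arm or the gripper's body presses on something with over 40 N, if the wrist force passes 120 N, or if a joint passes its speed limit or range.

ROBOT

A 7-joint arm with a two-finger parallel gripper is mounted at the origin on the work surface. World frame = base frame: x ahead of the robot, y to its left, z up, the work surface at z = 0. Lengths are in m, angles in rad, forces in N, time in s.
With the tool pointing down it reaches from about 0.4 to 0.85 m from the base axis. Payload 10.4 kg.
Tool frame: the origin (TCP) lies between the finger pads; the fingertips stand 22 mm ahead of it and the grasp point (between the pads) lies 3 mm ahead of it (r.nose_length is the distance from the TCP to the fingertips, in m); z points along the fingers, y is the line along which they close (so a half turn about z gives the same grasp; the last joint's range is limited). The gripper opens to 87 mm and grips with 3 to 60 N. Pads are 19 mm wide; open, the fingers measure 117 mm over their backs; the gripper's body (75 mm by 190 mm) begins 51 mm behind the grasp point.
Start: joints at [-1.347, 0.332, -0.065, 1.46, 0.022, 1.35, -0.088], TCP at [0.153, 0.606, 0.245] pointing down, gripper open.
Joint ranges: [-2.6, 2.6], [-0.5, 2.12], [-1.47, 1.34], [0.16, 2.42], [-1.27, 4.41], [0.06, 2.06], [-2.6, 2.6]. Speed limits (rad/s): [2.22, 2.22, 2.79, 2.79, 3.14, 3.14, 3.14].

INTERFACE

Orientations are given as a unit quaternion [x, y, z, w].
In Python, from bench import readout, cams, r gives the robot as it stands. The module is installed in compiled form; this text tells all that it offers.
- The arm moves only by the tool step_arm, never from a script. Its argument "deltas" is a list that holds one entry, the list of rows, each a list of 7 numbers: the turn, a rotation vector about the tool's x, y, z in rad, then the shift along the tool's x, y, z in m, then the opening in per cent of the stroke, from 0 (shut) to 100 (fully open). A call has 1 to 20 rows; each row is the pose to reach, as a shift and turn from the pose commanded when the call began, along the tool's axes at that moment; what a row does not reach only later rows make up. A row lasts 1/8 s, in which the tool goes at most 62.5 mm and 10.7 degrees, less where a joint would pass 70% of its speed; a pose out of reach is approached as far as the arm can. A call with a gripper value outside its range is refused whole. The fingers move at their own pace and stop on an object; "squeeze" is the grip in N (left out, the last holds). Time passes only in rows, so rows that repeat a pose let the fingers close. It gives the time, the measured TCP pose, the force, the opening and the grip force at its end, in the units of the state.
- readout.read_state(): the state, without advancing time (a new reading comes with each control period).
- cams.camera(name): name is "scene" or "top"; returns a dict with "img" (480x640x3 uint8, red, green, blue), "fx", "fy", "cx", "cy" (pixels), "origin" and "rotation" of the camera in the world. Camera axes: x right, y up, looking along -z (the intrinsics and any distortion apply to the point x, -y, -z); pixel columns grow to the right and rows downward; lengths in m; the calibration is good to about 2 mm. A picture is of the moment at which its call begins. There is no depth.
- r.close_job(): hands the job in; it is judged then, once.
The state is a dict: "time": time; "joint_positions": joint angles; "joint_vel": joint speeds; "joint_torque": joint torques, N m; "ee_pos": TCP position; "eef_rot": TCP orientation; "ft_force": force on the tool from outside, world axes, zero at the start; "torque": the same for the moment, N m; "width": finger opening in m; "grip_force": force on a finger pad.
Only numpy, scipy, OpenCV 4.12 (cv2) and the standard library are available. Lean on these libraries where they do the work, as an engineer would, in place of code of your own. Each camera call takes 0.05 s, during which the arm holds its last target. There are 200 camera calls.

## Working session

There is one attempt and no reset: what is moved stays moved. The work goes in short steps, Python scripts to look and compute and a tool call to move; the robot and the scene stay as the last step left them, time stands still between calls to the robot, and variables do not carry over. Pictures are saved under pics/ and viewed, at most 10 in all, crops included, and the job is handed in when it is done.

Besides the shell and the picture viewer there is one more tool, called after "Call:" as name(argument=value, ...) on one line, values as JSON. step_arm: Moves the arm, as the interface text tells. Its arguments: {"type":"object","properties":{"deltas":{"type":"array"},"squeeze":{"type":"number"}},"required":["deltas"]}

```bash
mkdir -p pics
cat > h.py <<'E'
import numpy as np,cv2
from bench import readout,cams,r
from scipy.spatial.transform import Rotation as R
def rot(c):
    q=np.array(c["rotation"],float)
    return q if q.shape==(3,3) else R.from_quat(q).as_matrix()
def snap(name,fn=None):
    c=cams.camera(name)
    if fn: cv2.imwrite('pics/'+fn,c["img"][:,:,::-1])
    return c
def ray(c,u,v):
    d=np.array([(u-c["cx"])/c["fx"],-(v-c["cy"])/c["fy"],-1.0])
    d=rot(c)@d
    return np.array(c["origin"],float),d/np.linalg.norm(d)
def onz(c,u,v,z):
    o,d=ray(c,u,v); return o+d*(z-o[2])/d[2]
def tri(a,b):
    o1,d1=a;o2,d2=b
    A=np.stack([d1,-d2],1); t=np.linalg.lstsq(A,o2-o1,rcond=None)[0]
    p,q=o1+t[0]*d1,o2+t[1]*d2
    return (p+q)/2,np.linalg.norm(p-q)
def proj(c,p):
    x=rot(c).T@(np.array(p)-np.array(c["origin"])); return c["cx"]+c["fx"]*x[0]/-x[2],c["cy"]+c["fy"]*x[1]/x[2]
E
python3 - <<'E'
from h import *
for n in("scene","top"):
    c=snap(n,n+'0.png'); print({k:v for k,v in c.items() if k!='img'})
s=readout.read_state(); print(s)
E
```

```text
{'fx': 469.3121475453543, 'fy': 469.3121475453543, 'cx': 315.65330936553187, 'cy': 237.18079003902636, 'origin': array([ 0.9824585 , -0.58183047,  0.9889469 ]), 'rotation': array([0.30761491, 0.0950805 , 0.29054775, 0.90106314])}
{'fx': 564.8382144536513, 'fy': 564.8382144536513, 'cx': 319.7847963000995, 'cy': 241.1481180614443, 'origin': array([ 0.50889399, -0.03563377,  1.41568576]), 'rotation': array([ 0.02275209, -0.01084558, -0.69762299,  0.71602157])}
{'time': 0.1, 'joint_positions': array([-1.34662594,  0.33282437, -0.06466789,  1.460853  ,  0.02162418,
        1.34991177, -0.0884619 ]), 'joint_vel': array([-0.00031377, -0.00110354,  0.00020748, -0.00108798,  0.00055909,
        0.00080231,  0.00013591]), 'joint_torque': array([ 1.98167836e-03, -6.24532914e+01,  2.48333701e-02, -3.90716493e+01,
       -6.14758674e-02,  3.65378335e-02,  3.88127853e-05]), 'ee_pos': array([0.15262121, 0.60574864, 0.24382568]), 'eef_rot': array([ 1.23056367e-01,  9.92399470e-01, -6.49485339e-04, -3.37816379e-05]), 'ft_force': array([-0.8908389 ,  0.2990995 ,  0.45381814]), 'torque': array([ 0.03349527, -0.04407695, -0.02437234]), 'grip_force': 0.0, 'width': 0.0869615737992274}
```

View pics/scene0.png

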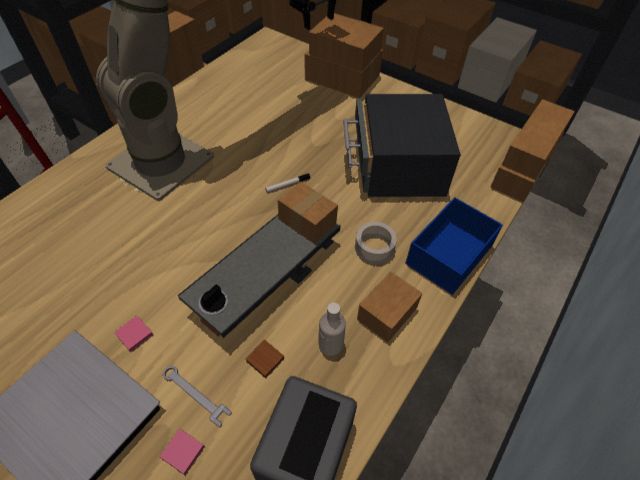

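View pics/top0.png

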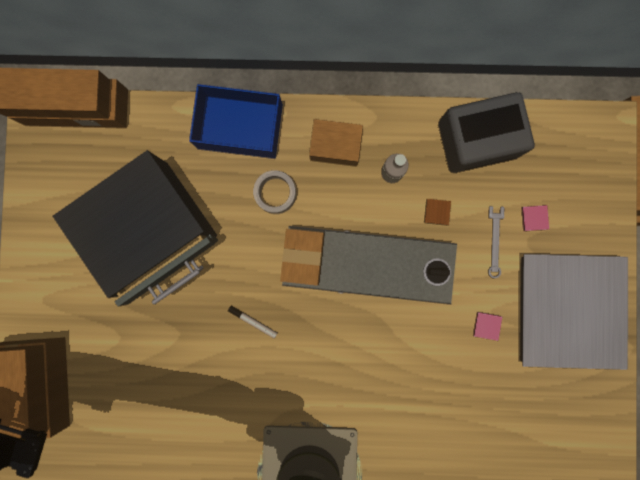

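The scene view shows the cabinet at (410,145) with its handles at (350,145), the board from (310,210) to (215,300), the knob at (212,298), and the marker at (288,184). The top view shows the cabinet at (140,225), its handle at (175,282), and the knob at (437,271). The candidates for plates are the brown spare plate at (437,212) and pink look-alikes at (536,218) and (488,326). I leave all of them alone. I'll enlarge the handle and the knob next.

Run:
```python
import cv2,numpy as np
s=cv2.imread('pics/scene0.png');t=cv2.imread('pics/top0.png')
g=lambda im,x,y,w,h:cv2.resize(cv2.convertScaleAbs(im[y:y+h,x:x+w],alpha=1.6,beta=20),(400,300),interpolation=cv2.INTER_CUBIC)
a=np.hstack([g(s,320,80,160,120),g(t,50,190,160,120)])
a=np.hstack([g(s,330,100,80,60),g(t,110,220,120,90)])
b=np.hstack([g(s,172,265,80,60),g(t,395,240,80,60)])
cv2.imwrite('pics/crop1.png',np.vstack([a,b]))
```

```text
(no output)
```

View pics/crop1.png

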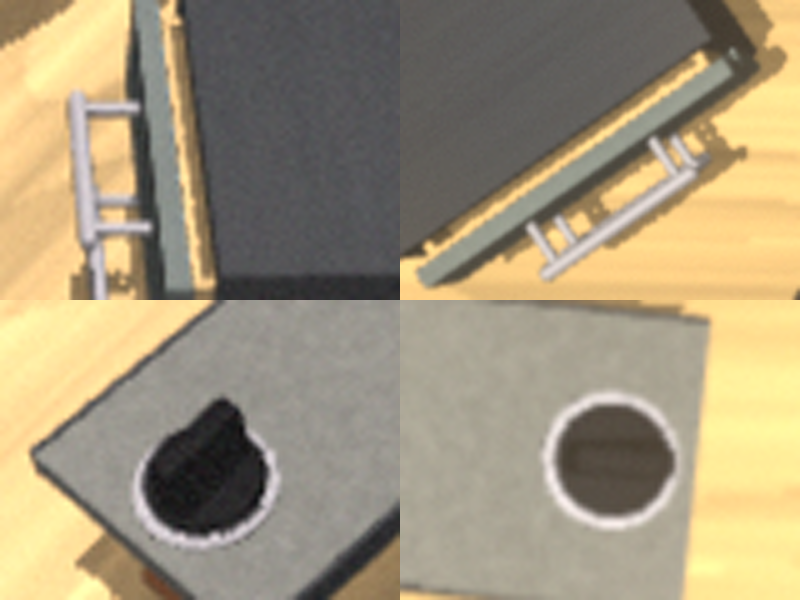

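The crops show the top handle's bar ends at scene (345,119.5) and (347.5,148), and top (153.5,302.5) and (198,271.5). The knob's disc is centred at top (437,272), and its wing runs nearly along the board.

Run:
```python
from h import *
a=snap("scene");b=snap("top")
P=lambda s,t:tri(ray(a,*s),ray(b,*t))
e1,g1=P((345,119.5),(153.5,302.5));e2,g2=P((347.5,148),(198,271.5))
print('handle ends',e1,g1,e2,g2,'mid',(e1+e2)/2,np.linalg.norm(e1-e2))
d=e2-e1; y=np.arctan2(d[1],d[0]);print('bar dir',y)
k,g=P((206.5+6.5,300),(437.2,272));print('knob',k,g, onz(b,437.2,272,.08), onz(a,212.5,299,.08))
print('wing top ends at .12',onz(b,429.6,272,.122),onz(b,449.4,272,.122))
for p in[(322,233),(457,243),(452,303),(283,286),(287,228)]: print(p,onz(b,*p,.08))
# cabinet top corners
for p in[(149,152),(55,215),(108,297),(205,232)]: print('cab',p,onz(b,*p,.16))
```

```text
handle ends [0.41881282 0.36393544 0.12140228] 0.0019164364789242326 [0.49266677 0.26373923 0.123788  ] 0.0014954588403716346 mid [0.45573979 0.31383733 0.12259514] 0.12449650118604635
bar dir -0.9356068673640405
knob [ 0.50610725 -0.28868751  0.09208065] 0.0012965001646841326 [ 0.50653461 -0.29051634  0.08      ] [ 0.49654496 -0.28396052  0.08      ]
wing top ends at .12 [ 0.50615066 -0.26523462  0.122     ] [ 0.50734382 -0.3102042   0.122     ]
(322, 233) [ 0.59157482 -0.01703357  0.08      ]
(457, 243) [ 0.57604668 -0.3359105   0.08      ]
(452, 303) [ 0.43482294 -0.32632152  0.08      ]
(283, 286) [0.46390195 0.07174446 0.08      ]
(287, 228) [0.60134578 0.06629817 0.08      ]
cab (149, 152) [0.75955963 0.37648794 0.16      ]
cab (55, 215) [0.61189805 0.58297794 0.16      ]
cab (108, 297) [0.43163924 0.45497942 0.16      ]
cab (205, 232) [0.58221759 0.24334192 0.16      ]
```

The handle is at (0.456, 0.314, 0.1226), and its bar measures 124 mm against the 120 mm given, which is consistent. The cabinet's yaw is about 0.63. Next I work out the move to the handle.

```bash
cat >> h.py <<'E'
def to(*tg):
    """targets (x,y,z,yaw of tool y), tool down -> rows turn z + shift, from the current pose"""
    s=readout.read_state(); R0=R.from_quat(s["eef_rot"]).as_matrix(); p0=np.array(s["ee_pos"])
    for t in tg:
        y=t[3]; yy=np.array([np.cos(y),np.sin(y),0]); z=np.array([0,0,-1.]); Rt=np.stack([np.cross(yy,z),yy,z],1)
        print(t,np.round(R.from_matrix(R0.T@Rt).as_rotvec(),4),np.round(R0.T@(np.array(t[:3])-p0),4))
    print('now',s["time"],p0.round(4),np.arctan2(R0[1,1],R0[0,1]).round(3),np.array(s["ft_force"]).round(2),s["width"],s["grip_force"],np.round(s["joint_positions"],2))
E
python3 -c "
from h import *
to((.456,.314,.22,.63),(.456,.314,.13,.63))"
```

```text
(0.456, 0.314, 0.22, 0.63) [-7.00e-04  3.00e-04  6.94e-01] [-0.3655 -0.2089  0.0243]
(0.456, 0.314, 0.13, 0.63) [-7.00e-04  3.00e-04  6.94e-01] [-0.3655 -0.2088  0.1143]
now 0.2 [0.1526 0.6059 0.2441] 1.324 [ 0.67 -0.29  0.89] 0.08682987305627426 0.0 [-1.35  0.33 -0.06  1.46  0.02  1.35 -0.09]
```

Call:
step_arm(deltas=[[[0,0,0.1,-0.046,-0.026,0.003,60],[0,0,0.2,-0.1,-0.057,0.007,32],[0,0,0.3,-0.155,-0.089,0.01,32],[0,0,0.4,-0.21,-0.12,0.014,32],[0,0,0.5,-0.265,-0.151,0.018,32],[0,0,0.6,-0.32,-0.183,0.021,32],[0,0,0.694,-0.3655,-0.209,0.024,32],[0,0,0.694,-0.3655,-0.209,0.024,32],[0,0,0.694,-0.3655,-0.209,0.045,32],[0,0,0.694,-0.3655,-0.209,0.065,32],[0,0,0.694,-0.3655,-0.209,0.085,32],[0,0,0.694,-0.3655,-0.209,0.1,32],[0,0,0.694,-0.3655,-0.209,0.114,32],[0,0,0.694,-0.3655,-0.209,0.114,32],[0,0,0.694,-0.3655,-0.209,0.114,0],[0,0,0.694,-0.3655,-0.209,0.114,0],[0,0,0.694,-0.3655,-0.209,0.114,0],[0,0,0.694,-0.3655,-0.209,0.114,0]]], squeeze=25)

```text
time: 2.45
ee_pos: [0.4563, 0.3143, 0.1311]
eef_rot: [0.453, 0.891, 0.0, 0.0]
ft_force: [-1.2, -0.4, 4.2]
width: 0.0098
grip_force: 25.0
```

```bash
python3 -c "
from h import *
to((.456-.13*.808,.314-.13*.589,.13,.63))"
```

```text
(0.35096, 0.23743, 0.13, 0.63) [ 0.001  -0.0002  0.    ] [-1.000e-04 -1.304e-01  1.000e-03]
now 2.45 [0.4563 0.3143 0.1311] 0.63 [-1.25 -0.39  4.18] 0.009817091383123925 24.999193847179413 [-0.9   0.27  0.25  1.8  -0.08  1.08  0.01]
```

The bar is gripped (width 9.8 mm), so I pull.

Call:
step_arm(deltas=[[[0,0,0,0,-0.008,0,0],[0,0,0,0,-0.022,0,0],[0,0,0,0,-0.038,0,0],[0,0,0,0,-0.054,0,0],[0,0,0,0,-0.07,0,0],[0,0,0,0,-0.086,0,0],[0,0,0,0,-0.1,0,0],[0,0,0,0,-0.114,0,0],[0,0,0,0,-0.125,0,0],[0,0,0,0,-0.13,0,0],[0,0,0,0,-0.13,0,0],[0,0,0,0,-0.13,0,32],[0,0,0,0,-0.13,0,32],[0,0,0,0,-0.13,-0.03,32],[0,0,0,0,-0.13,-0.08,32],[0,0,0,0,-0.13,-0.13,50]]])

```text
time: 4.45
ee_pos: [0.3502, 0.2371, 0.2615]
eef_rot: [0.453, 0.891, -0.001, -0.0]
ft_force: [1.4, 0.8, 0.3]
width: 0.0318
grip_force: 0.0
```

Run:
```python
from h import *
a=snap("scene","scene1.png");b=snap("top","top1.png")
g=lambda c,x,y,w,h:cv2.resize(cv2.convertScaleAbs(c["img"][y:y+h,x:x+w,::-1],alpha=1.6,beta=20),(400,300),interpolation=cv2.INTER_CUBIC)
cv2.imwrite('pics/crop2.png',np.hstack([g(a,280,70,160,120),g(b,90,190,160,120)]))
to((.45,.3,.25,.63))
```

```text
(0.45, 0.3, 0.25, 0.63) [ 0.0071 -0.0014  0.0002] [-0.0082  0.115   0.0159]
now 4.55 [0.3522 0.2388 0.2651] 0.63 [-0.34  0.56 -0.64] 0.0386085969477805 0.0 [-0.94 -0.15  0.22  1.93  0.03  1.34 -0.1 ]
```

View pics/crop2.png

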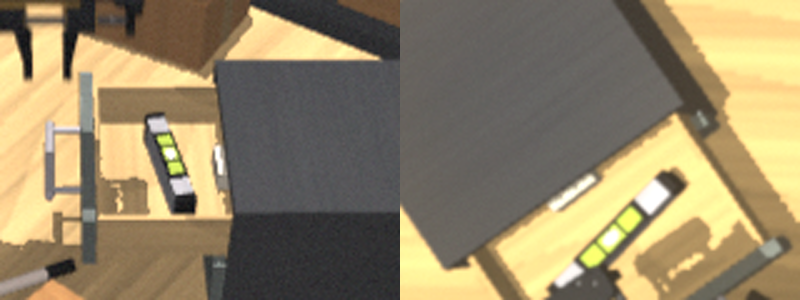

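The drawer is open, with the level standing slantwise in it: its middle is at scene (347.5,132) and top (175,285), and the screw box is behind it.

Run:
```python
from h import *
a=snap("scene");b=snap("top")
m,g=tri(ray(a,347.4,132),ray(b,175.2,284.5));print('mid',m,g,onz(a,347.4,132,.13),onz(b,175.2,284.5,.13))
p=onz(a,342.4,119.2,.13);q=onz(a,352.4,144.8,.13);print(p,q,np.arctan2(*(q-p)[1::-1]),np.linalg.norm(q-p))
p=onz(b,90+655/2.5-160,190+193/2.5,.13);q=onz(b,175.2,284.5,.13);print(p,q,np.arctan2(*(p-q)[1::-1]))
H=np.array([.351,.2375]);X=np.array([.808,.589]);print('behind handle',(m[:2]-H)@X,(m[:2]-H)@[-.589,.808])
p=onz(b,90+(668-400)/2.5,190+180/2.5,.13);print(p)
```

```text
mid [0.46104135 0.31248355 0.1309806 ] 0.003453636266832366 [0.45921047 0.312244   0.13      ] [0.4623702  0.31383477 0.13      ]
[0.41696404 0.35059481 0.13      ] [0.49937658 0.27578167 0.13      ] -0.7371014225155778 0.11130512394819687
[0.50276564 0.27686235 0.13      ] [0.4623702  0.31383477 0.13      ] -0.7411835765671407
behind handle 0.13307872075493668 -0.004227645054910511
[0.51493217 0.26539079 0.13      ]
```

```bash
python3 -c "
from h import *
to((.461,.313,.22,.831),(.461,.313,.126,.831))"
```

```text
(0.461, 0.313, 0.22, 0.831) [ 0.0009 -0.0003 -0.2007] [-0.004   0.1334  0.0407]
(0.461, 0.313, 0.126, 0.831) [ 0.0009 -0.0003 -0.2007] [-0.0041  0.1333  0.1347]
now 4.65 [0.3508 0.2376 0.2606] 0.63 [ 0.2  -0.87 -1.97] 0.0414197311120089 0.0 [-0.94 -0.14  0.22  1.94  0.03  1.34 -0.1 ]
```

Call:
step_arm(deltas=[[[0,0,-0.05,-0.001,0.033,0.01,55],[0,0,-0.1,-0.002,0.066,0.02,55],[0,0,-0.15,-0.003,0.1,0.03,55],[0,0,-0.2,-0.004,0.133,0.041,55],[0,0,-0.2,-0.004,0.133,0.041,55],[0,0,-0.2,-0.004,0.133,0.07,55],[0,0,-0.2,-0.004,0.133,0.095,55],[0,0,-0.2,-0.004,0.133,0.115,55],[0,0,-0.2,-0.004,0.133,0.13,55],[0,0,-0.2,-0.004,0.133,0.1345,55],[0,0,-0.2,-0.004,0.133,0.1345,55],[0,0,-0.2,-0.004,0.133,0.1345,0],[0,0,-0.2,-0.004,0.133,0.1345,0],[0,0,-0.2,-0.004,0.133,0.1345,0],[0,0,-0.2,-0.004,0.133,0.1345,0]]], squeeze=30)

```text
time: 6.52
ee_pos: [0.461, 0.3129, 0.1263]
eef_rot: [0.362, 0.932, 0.0, 0.0]
ft_force: [0.7, 0.4, 1.2]
width: 0.0214
grip_force: 30.0
```

The level is gripped (21.4 mm), with its underside 36 mm below the TCP. I lift it and carry it over the board. The placing target is board x = 0.06, at world (0.516, -0.130), tool yaw -0.063.

```bash
python3 -c "
from h import *
to((.461,.313,.28,.831),(.516,-.130,.28,-.063),(.516,-.130,.14,-.063))"
```

```text
(0.461, 0.313, 0.28, 0.831) [ 0.0007 -0.0001 -0.0009] [ 1.000e-04  2.000e-04 -1.537e-01]
(0.516, -0.13, 0.28, -0.063) [ 7.000e-04 -4.000e-04  8.931e-01] [-0.3395 -0.2896 -0.1539]
(0.516, -0.13, 0.14, -0.063) [ 7.000e-04 -4.000e-04  8.931e-01] [-0.3395 -0.2897 -0.0139]
now 6.525 [0.461  0.3129 0.1263] 0.83 [0.73 0.44 1.16] 0.0213987447500028 29.9985744478181 [-0.91  0.28  0.27  1.8  -0.08  1.07  0.22]
```

Call:
step_arm(deltas=[[[0,0,0,0,0,-0.03,0],[0,0,0,0,0,-0.07,0],[0,0,0,0,0,-0.11,0],[0,0,0,0,0,-0.14,0],[0,0,0.07,-0.02,-0.017,-0.154,0],[0,0,0.16,-0.055,-0.047,-0.154,0],[0,0,0.25,-0.095,-0.081,-0.154,0],[0,0,0.35,-0.135,-0.115,-0.154,0],[0,0,0.46,-0.175,-0.149,-0.154,0],[0,0,0.57,-0.215,-0.183,-0.154,0],[0,0,0.67,-0.255,-0.218,-0.154,0],[0,0,0.78,-0.295,-0.252,-0.154,0],[0,0,0.86,-0.325,-0.277,-0.154,0],[0,0,0.893,-0.3395,-0.2895,-0.154,0],[0,0,0.893,-0.3395,-0.2895,-0.12,0],[0,0,0.893,-0.3395,-0.2895,-0.08,0],[0,0,0.893,-0.3395,-0.2895,-0.045,0],[0,0,0.893,-0.3395,-0.2895,-0.024,0],[0,0,0.893,-0.3395,-0.2895,-0.014,0],[0,0,0.893,-0.3395,-0.2895,-0.014,0]]])

```text
time: 9.02
ee_pos: [0.5156, -0.1299, 0.1397]
eef_rot: [0.729, 0.685, -0.0, -0.0]
ft_force: [-0.7, -0.2, -1.8]
width: 0.0219
grip_force: 30.0
```

Run:
```python
from h import *
a=snap("scene");b=snap("top")
g=lambda c,x,y,w,h:cv2.resize(cv2.convertScaleAbs(c["img"][y:y+h,x:x+w,::-1],alpha=1.6,beta=20),(400,300),interpolation=cv2.INTER_CUBIC)
cv2.imwrite('pics/crop3.png',np.hstack([g(a,180,190,180,135),g(b,270,190,200,150)]))
to((.516,-.130,.1175,-.063))
```

```text
(0.516, -0.13, 0.1175, -0.063) [ 0.001  -0.0002  0.    ] [ 0.0001 -0.0004  0.0233]
now 9.125 [ 0.5164 -0.1301  0.1408] -0.063 [ 1.13 -0.29 -2.62] 0.021716433378361155 29.99855705536902 [-0.44  0.25  0.69  1.87 -0.18  1.09  0.25]
```

View pics/crop3.png

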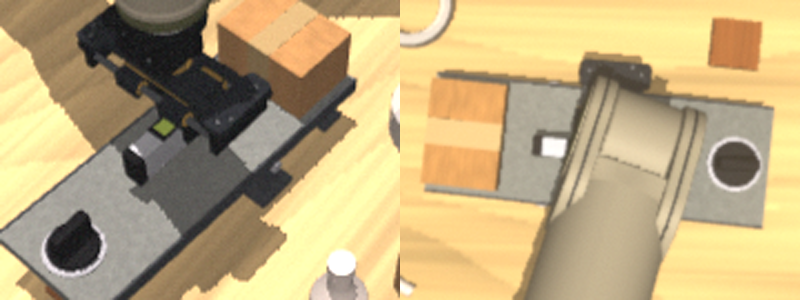

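The level hangs over the free stretch, lined up with the board and clear of the carton and knob. I lower it and release it.

Call:
step_arm(deltas=[[[0,0,0,0,0,0.008,0],[0,0,0,0,0,0.015,0],[0,0,0,0,0,0.019,0],[0,0,0,0,0,0.021,0],[0,0,0,0,0,0.022,0],[0,0,0,0,0,0.022,0]]])

```text
time: 9.88
ee_pos: [0.516, -0.1301, 0.1181]
eef_rot: [0.729, 0.684, 0.0, 0.0]
ft_force: [1.1, -0.2, -2.4]
width: 0.0221
grip_force: 30.0
```

Call:
step_arm(deltas=[[[0,0,0,0,0,0.001,0],[0,0,0,0,0,0.002,0],[0,0,0,0,0,0.002,0]]])

```text
time: 10.25
ee_pos: [0.5162, -0.1299, 0.1163]
eef_rot: [0.729, 0.685, 0.0, 0.0]
ft_force: [-1.5, 2.5, 1.0]
width: 0.0218
grip_force: 30.0
```

Contact, so I release and rise.

Call:
step_arm(deltas=[[[0,0,0,0,0,0,35],[0,0,0,0,0,0,50],[0,0,0,0,0,0,50],[0,0,0,0,0,0,50],[0,0,0,0,0,-0.02,50],[0,0,0,0,0,-0.06,50],[0,0,0,0,0,-0.1,50],[0,0,0,0.05,0,-0.1,50],[0,0,0,0.1,0,-0.1,50]]])

```text
time: 11.38
ee_pos: [0.5225, -0.0294, 0.2167]
eef_rot: [0.73, 0.684, 0.001, 0.0]
ft_force: [1.1, 1.7, -0.2]
width: 0.0436
grip_force: 0.0
```

Run:
```python
from h import *
to((.5065,-.290,.2,-.063))
a=snap("scene");b=snap("top")
g=lambda c,x,y,w,h:cv2.resize(cv2.convertScaleAbs(c["img"][y:y+h,x:x+w,::-1],alpha=1.6,beta=20),(400,300),interpolation=cv2.INTER_CUBIC)
cv2.imwrite('pics/crop4.png',np.vstack([np.hstack([g(a,190,190,160,120),g(b,310,200,160,120)]),np.hstack([g(a,172,265,80,60),g(b,330,230,80,60)])]))
```

```text
(0.5065, -0.29, 0.2, -0.063) [ 0.0014 -0.0007 -0.0015] [-0.2611  0.0008  0.0165]
now 11.375 [ 0.5225 -0.0294  0.2167] -0.064 [ 1.12  1.73 -0.19] 0.04355512232486109 0.0 [-0.61  0.13  0.64  1.8  -0.08  1.24 -0.02]
```

View pics/crop4.png

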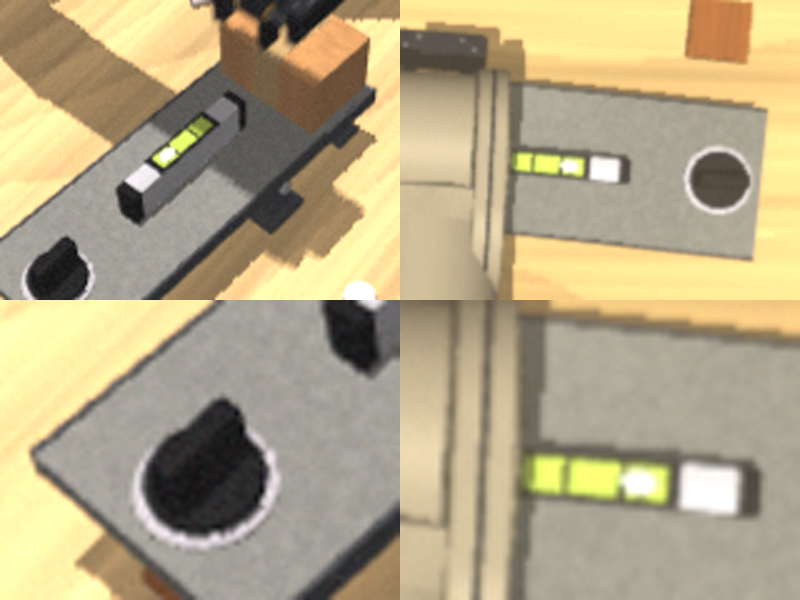

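The level is standing in line with the board and released, with the bubble at the knob end (up), as expected. The wing is unmoved: its top ridge runs from scene (217,285.4) to (204,297.4).

Run:
```python
from h import *
a=snap("scene");b=snap("top")
p,q=onz(a,217,285.4,.123),onz(a,204,297.4,.123);print(p,q,np.linalg.norm(p-q),np.arctan2(*(q-p)[1::-1]))
p,q=onz(b,429.6,272,.123),onz(b,449.4,272,.123);print(p,q,np.arctan2(*(q-p)[1::-1]))
# wing dark ridge in top crop, enlarged
g=cv2.resize(cv2.convertScaleAbs(b["img"][258:286,423:453,::-1],alpha=3,beta=0),(600,560),interpolation=cv2.INTER_CUBIC)
cv2.imwrite('pics/wing.png',g)
to((.5065,-.289,.2,0.02))
```

```text
[ 0.50420769 -0.2677382   0.123     ] [ 0.50231433 -0.30570995  0.123     ] 0.03801892769277735 -1.6206174024834021
[ 0.50615278 -0.26505714  0.123     ] [ 0.50734501 -0.30999196  0.123     ] -1.5442699986480881
(0.5065, -0.289, 0.2, 0.02) [-0.0001  0.     -0.0809] [-2.599e-01  1.000e-04  1.600e-02]
now 11.575 [ 0.5223 -0.0296  0.216 ] -0.061 [ 0.02 -0.12  0.84] 0.043492128665511776 0.0 [-0.61  0.13  0.64  1.8  -0.08  1.24 -0.02]
```

View pics/wing.png

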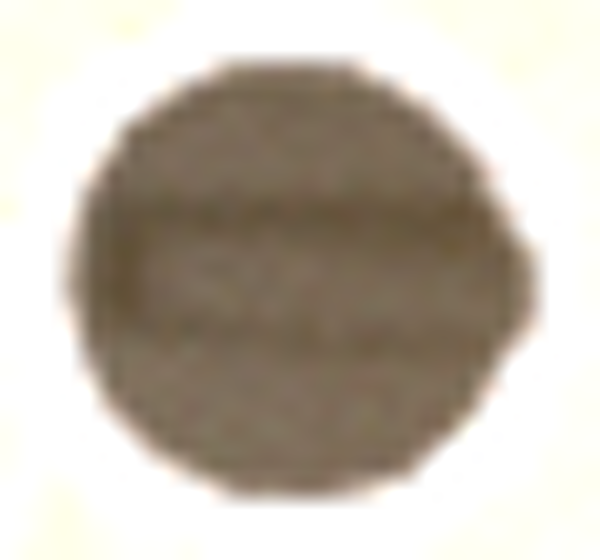

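Call:
step_arm(deltas=[[[0,0,-0.01,-0.03,0,0,45],[0,0,-0.02,-0.07,0,0,45],[0,0,-0.03,-0.12,0,0.004,45],[0,0,-0.04,-0.17,0,0.008,45],[0,0,-0.05,-0.215,0,0.012,45],[0,0,-0.05,-0.248,0,0.016,45],[0,0,-0.05,-0.26,0,0.016,45],[0,0,-0.05,-0.26,0,0.016,45],[0,0,-0.05,-0.26,0,0.04,45],[0,0,-0.05,-0.26,0,0.065,45],[0,0,-0.05,-0.26,0,0.083,45],[0,0,-0.05,-0.26,0,0.092,45],[0,0,-0.05,-0.26,0,0.095,45],[0,0,-0.05,-0.26,0,0.095,45],[0,0,-0.05,-0.26,0,0.095,0],[0,0,-0.05,-0.26,0,0.095,0],[0,0,-0.05,-0.26,0,0.095,0],[0,0,-0.05,-0.26,0,0.095,0]]], squeeze=35)

```text
time: 13.82
ee_pos: [0.506, -0.2898, 0.1211]
eef_rot: [0.712, 0.702, 0.0, 0.0]
ft_force: [-0.2, 0.4, 0.6]
width: 0.0139
grip_force: 35.0
```

Pinched on the wing (13.9 mm). Now I press down in small steps.

Call:
step_arm(deltas=[[[0,0,0,0,0,0.001,0],[0,0,0,0,0,0.002,0],[0,0,0,0,0,0.003,0],[0,0,0,0,0,0.004,0],[0,0,0,0,0,0.004,0]]])

```text
time: 14.45
ee_pos: [0.5059, -0.2904, 0.1174]
eef_rot: [0.712, 0.702, 0.0, 0.0]
ft_force: [-1.5, -0.2, 6.4]
width: 0.0137
grip_force: 35.0
```

Call:
step_arm(deltas=[[[0,0,0,0,0,0.001,0],[0,0,0,0,0,0.002,0],[0,0,0,0,0,0.003,0],[0,0,0,0,0,0.003,0]]])

```text
time: 14.95
ee_pos: [0.5059, -0.2909, 0.1145]
eef_rot: [0.712, 0.702, -0.0, 0.001]
ft_force: [-1.1, -3.1, 6.6]
width: 0.0138
grip_force: 35.0
```

Call:
step_arm(deltas=[[[0,0,0,0,0,0.001,0],[0,0,0,0,0,0.002,0],[0,0,0,0,0,0.003,0],[0,0,0,0,0,0.003,0]]])

```text
time: 15.45
ee_pos: [0.5059, -0.2913, 0.1116]
eef_rot: [0.712, 0.702, -0.0, 0.001]
ft_force: [-1.0, -3.8, 5.5]
width: 0.014
grip_force: 35.0
```

Call:
step_arm(deltas=[[[0,0,0,0,0,0.001,0],[0,0,0,0,0,0.002,0],[0,0,0,0,0,0.002,0]]])

```text
time: 15.82
ee_pos: [0.5059, -0.2916, 0.1102]
eef_rot: [0.712, 0.702, -0.0, 0.001]
ft_force: [-3.0, -2.9, 10.6]
width: 0.0137
grip_force: 35.0
```

Call:
step_arm(deltas=[[[0,0,0,0,0,0.001,0],[0,0,0,0,0,0.001,0],[0,0,0,0,0,0.001,0],[0,0,0,0,0,0.001,0],[0,0,0,0,0,0.001,0],[0,0,0,0,0,0.001,0]]])

```text
time: 16.58
ee_pos: [0.5059, -0.2916, 0.1098]
eef_rot: [0.712, 0.702, -0.0, 0.001]
ft_force: [-5.4, -1.5, 18.5]
width: 0.0137
grip_force: 35.0
```

Run:
```python
from h import *
a=snap("scene");b=snap("top")
g=lambda c,x,y,w,h,W,H:cv2.resize(cv2.convertScaleAbs(c["img"][y:y+h,x:x+w,::-1],alpha=1.4,beta=10),(W,H),interpolation=cv2.INTER_CUBIC)
cv2.imwrite('pics/crop5.png',np.hstack([g(a,230,215,64,72,400,450),g(b,340,230,64,72,400,450)]))
s=readout.read_state();print(s["ee_pos"],s["ft_force"],s["joint_positions"].round(2))
```

```text
[ 0.50588922 -0.29163526  0.1097543 ] [-6.14159315 -2.66519167 17.91848578] [-0.15  0.43  0.74  1.76 -0.32  1.07  0.69]
```

View pics/crop5.png

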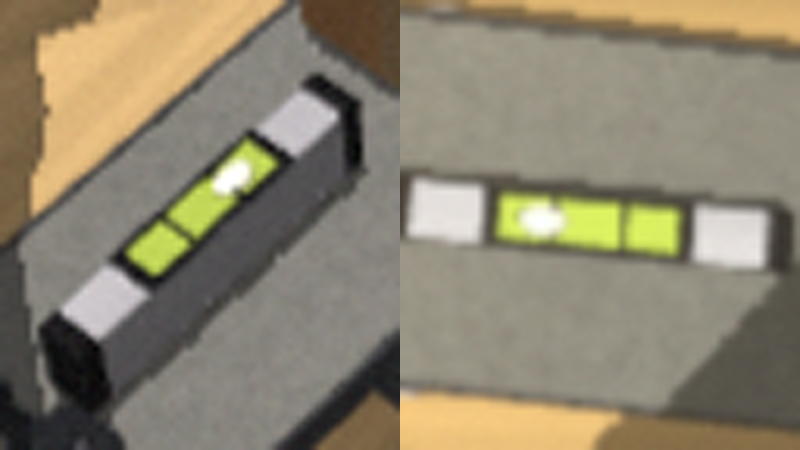

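The bubble sits toward the carton: its centre is at 542 against the vial's middle at 590 in the top crop (2.82 px/mm), or about -17 mm. The knob end must rise, so I turn clockwise (tool +z) about 1.35 rad and let the tool rise 2.5 mm per radian.

Call:
step_arm(deltas=[[[0,0,0.07,0,0,-0.0001,0],[0,0,0.15,0,0,-0.0003,0],[0,0,0.23,0,0,-0.0005,0],[0,0,0.31,0,0,-0.0007,0],[0,0,0.39,0,0,-0.0009,0],[0,0,0.47,0,0,-0.0011,0],[0,0,0.55,0,0,-0.0013,0],[0,0,0.63,0,0,-0.0015,0],[0,0,0.7,0,0,-0.0017,0],[0,0,0.7,0,0,-0.0017,0]]])

```text
time: 17.92
ee_pos: [0.5048, -0.2911, 0.1112]
eef_rot: [0.91, 0.415, -0.0, -0.0]
ft_force: [-10.7, 0.9, 23.1]
width: 0.014
grip_force: 35.0
```

Call:
step_arm(deltas=[[[0,0,0.07,-0.0002,-0.0002,-0.0003,0],[0,0,0.15,-0.0004,-0.0004,-0.0006,0],[0,0,0.23,-0.0006,-0.0006,-0.0009,0],[0,0,0.31,-0.0006,-0.0008,-0.0011,0],[0,0,0.39,-0.0006,-0.0008,-0.0013,0],[0,0,0.47,-0.0006,-0.0008,-0.0015,0],[0,0,0.55,-0.0006,-0.0008,-0.0017,0],[0,0,0.62,-0.0006,-0.0008,-0.0019,0],[0,0,0.62,-0.0006,-0.0008,-0.0019,0],[0,0,0.62,-0.0006,-0.0008,-0.0019,0],[0,0,0.62,-0.0006,-0.0008,-0.0019,0],[0,0,0.62,-0.0006,-0.0008,-0.0019,0],[0,0,0.62,-0.0006,-0.0008,-0.0019,0],[0,0,0.62,-0.0006,-0.0008,-0.0019,0]]])

```text
time: 19.68
ee_pos: [0.5043, -0.29, 0.1128]
eef_rot: [0.993, 0.118, -0.0, -0.001]
ft_force: [-8.6, 4.8, 21.3]
width: 0.014
grip_force: 35.0
```

```bash
cat >> h.py <<'E'
def bub(fn):
    a=snap("scene");b=snap("top")
    g=lambda c,x,y,w,h,W,H:cv2.resize(cv2.convertScaleAbs(c["img"][y:y+h,x:x+w,::-1],alpha=1.4,beta=10),(W,H),interpolation=cv2.INTER_CUBIC)
    cv2.imwrite('pics/'+fn,np.hstack([g(a,230,215,64,72,400,450),g(b,340,230,64,72,400,450)]))
    im=b["img"][255:285,335:410].astype(int); R_,G,B=im[...,0],im[...,1],im[...,2]
    gr=((G-B)>50)&(G>=R_-10)
    y,x=np.nonzero(gr); print('green',x.min()+335,x.max()+335,y.min()+255,y.max()+255)
    reg=im[y.min()+1:y.max(),:]; row=reg[...,2].mean(0); print('blue profile from',x.min()+335,row[x.min()-1:x.max()+2].round())
    s=readout.read_state();print(s["ee_pos"],s["ft_force"],s["grip_force"])
E
python3 -c "
from h import *
bub('crop6.png')"
```

```text
green 355 384 261 270
blue profile from 355 [ 40.  50.  59.  61.  61.  60.  60.  60.  59.  46.  48.  72. 100. 113.
 120. 121. 116. 104.  81.  64.  53.  44.  52.  57.  58.  56.  57.  57.
  56.  54.  41.  38.]
[ 0.50424246 -0.29005086  0.11283701] [-9.42411241  4.63659895 22.01499788] 35.00442318152636
```

View pics/crop6.png

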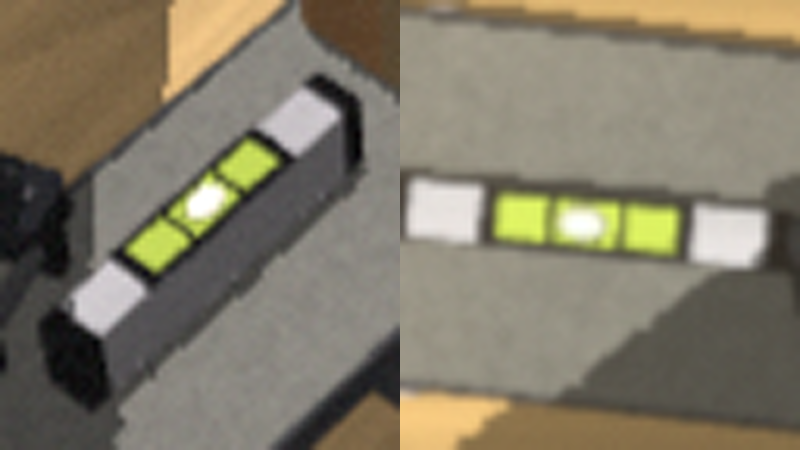

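The bubble is between the lines, about 1.2 mm short toward the carton. I trim by +0.1 rad and let it settle.

Call:
step_arm(deltas=[[[0,0,0.05,0,0,-0.0001,0],[0,0,0.1,0,0,-0.0002,0],[0,0,0.1,0,0,-0.0002,0],[0,0,0.1,0,0,-0.0002,0],[0,0,0.1,0,0,-0.0002,0],[0,0,0.1,0,0,-0.0002,0],[0,0,0.1,0,0,-0.0002,0],[0,0,0.1,0,0,-0.0002,0],[0,0,0.1,0,0,-0.0002,0],[0,0,0.1,0,0,-0.0002,0],[0,0,0.1,0,0,-0.0002,0],[0,0,0.1,0,0,-0.0002,0]]])

```text
time: 21.28
ee_pos: [0.5042, -0.2899, 0.113]
eef_rot: [0.998, 0.069, -0.0, -0.001]
ft_force: [-10.0, 5.5, 23.1]
width: 0.014
grip_force: 35.0
```

```bash
python3 -c "
from h import *
bub('crop7.png')"
```

```text
green 355 384 261 270
blue profile from 355 [ 40.  51.  59.  60.  60.  60.  60.  61.  59.  47.  47.  61.  87. 106.
 117. 120. 117. 112.  98.  73.  53.  44.  52.  57.  57.  57.  57.  57.
  56.  54.  41.  37.]
[ 0.504191   -0.28987852  0.11302224] [-10.19087633   6.11108563  22.70320626] 35.004678815603256
```

The bubble's centroid is now at the midpoint between the lines (15.1 against 15.2 px), with about 23 N on the knob. I'm handing it in.

```bash
python3 -c "
from h import *
print(r.close_job())"
```

```text
the job is handed in; nothing more can be done
None
```

I handed the job in at about 21 s: the level stands released on the board, the bubble is within about 0.5 mm of the vial's middle, and the gripper is still holding the knob down with about 23 N; no verdict came back.

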